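# Clamp the full length from the offcut bin in the cam vise

## Task

From the blue parts bin pick the one full-length piece of slotted aluminium profile that is cut square at both ends, and clamp it in the cam-lever vise for drilling: lying flat on the vise bed between the jaws, its far end butted against the work stop without shifting the stop, and the lever swung over until the moving jaw is felt to hold the piece tight, but not forced, as the aluminium is soft. Leave the mitred piece and the short offcuts in the bin, and do not disturb the tape reel and the little jar.

Things in the scene. Friction and masses are not known exactly. Their poses are not given: they have to be found in the camera images.
- bar_full: The piece wanted: slotted aluminium profile, a 20 x 20 mm bar 200 mm long, both ends square, about 100 g. Origin in its middle, x along it, z out of its upper side. It leans 26 degrees in the bin beside the mitred piece (either side, 48 mm between centres): +x end in the back bottom corner, -x end up and out over the front lip by about 40 mm. offcut_top lies across both near their feet.
- bar_mitred: Not wanted: same profile and length, leaning beside it, but the end that sticks out (-x) is sawn at 45 degrees. Origin in its middle, x along its length.
- offcut_top: Not wanted: 100 mm offcut of the profile, y along its length, origin in its middle; lies crosswise on top of the two long pieces against the bin's back wall.
- offcut_a: Not wanted: 105 mm offcut, y along its length, origin in its middle; lies on the bin floor near the front, under the long pieces.
- offcut_b: Not wanted: 75 mm offcut, y along its length, origin in its middle; lies on the bin floor, under the long pieces.
- bin: Blue hopper parts bin, fixed, 194 (x) x 142 (y) x 128 mm high; origin at the centre of its underside, x toward its high back wall. Inside: floor 10 mm up, x -67 to +83, y -59 to +59 mm; low front wall 79 mm high (inner edge x = -67, lip at x = -97 mm, 81 mm high), sides rise from 90 mm in front to 127 mm behind.
- vise: Grey cam-lever vise, fixed; base 110 (x) x 152 x 12 mm. x: along a clamped piece, toward the work stop; y: from fixed to moving jaw. Origin on the desk below the axis of a clamped piece. Bed 30 mm above the desk; jaws reach x -40 to +40 mm and 16 mm above the bed; fixed jaw's face is set at y between -13 and -7 mm. A piece against the stop overhangs the jaws at -x, with free space round it.
- jaw: The moving jaw, 80 mm long. Its origin is at desk height below its face; fully open, the face is at y = +24 mm in the vise's frame; the lever's cam slides it to -y.
- vise_bed (a point): Point on the bed's surface midway along the jaws, on the axis of a clamped 20 mm piece; axes as the vise's.
- work_stop: The work stop, set to length on its rod (its place along the vise's x differs from time to time) and held finger-tight: more than about 30 N along x would shift it. Origin on its flat face toward the piece, on the axis of a clamped piece, 10 mm above the bed; axes as the vise's. Face 30 mm wide, from 4 to 16 mm above the bed, 8 mm thick.
- lever (a joint): Cam lever angle (rad), 0 fully open (it may start up to 0.3) to 1.7 at most, clockwise seen from above; stays where it is left (3 N at the knob). Once the jaw bears on a piece it gets hard to push; 10 N at the knob is tight. Pivot at x = 0, y = +84 mm in the vise's frame, arm 85 mm; at 0 it points 145 degrees anticlockwise of the vise's +x, at 0.96 to +y.
- lever_knob (a point): Middle of the upright black knob at the lever's end, 21 mm in diameter, 36 mm tall; this point is 68 mm above the desk, knob from 48 to 84 mm.
- tape_reel: Grey component tape reel lying flat, 134 mm across, 43 mm high, origin under its middle. Leave alone.
- small_jar: Little brown screw-lid jar with white lid, 45 mm across, 52 mm high, origin under its middle. Leave alone.
There are look-alikes about, which are no part of the job. What is shaped like the bar_full but turquoise is not meant.

How it is judged:
On the way, in this order (a step that is already met when the one before it is completed fails the run):
1. the full-length piece is out of the bin (horizontal distance between bar_full and bin above 0.16 m and contact force between bar_full and bin below 0.01 N), for 0.1 s.
2. it lies flat on the bed between the jaws, butted against the work stop (within 3 mm) (x of bar_full in the frame of work_stop between -0.103 and -0.098 m and z of bar_full in the frame of vise_bed between 0.007 and 0.0125 m and y of bar_full in the frame of vise_bed between -0.005 and 0.017 m and angle between the x axis of bar_full and the x axis of vise, either way round below 0.06 rad), for 0.2 s.
At the end, for the whole second after the job is handed in: The full piece lies flat on the vise bed (middle 7 to 12.5 mm above it), along the jaws within 0.06 rad, far end within 3 mm of the stop, at rest, pressed by the moving jaw with over 8 N; the mitred piece and the three offcuts have their middles inside the bin (all of step 2 and x of bar_mitred in the frame of bin between -0.085 and 0.095 m and y of bar_mitred in the frame of bin between -0.065 and 0.065 m and z of bar_mitred in the frame of bin between 0 and 0.115 m and x of offcut_top in the frame of bin between -0.085 and 0.095 m and y of offcut_top in the frame of bin between -0.065 and 0.065 m and z of offcut_top in the frame of bin between 0 and 0.115 m and x of offcut_a in the frame of bin between -0.085 and 0.095 m and y of offcut_a in the frame of bin between -0.065 and 0.065 m and z of offcut_a in the frame of bin between 0 and 0.115 m and x of offcut_b in the frame of bin between -0.085 and 0.095 m and y of offcut_b in the frame of bin between -0.065 and 0.065 m and z of offcut_b in the frame of bin between 0 and 0.115 m and contact force between jaw and bar_full above 8 N and linear speed of bar_full below 0.01 m/s); the robot touches nothing.
It fails at once if the tape reel is moved more than 20 mm (distance of tape_reel from where it was at the start of the episode above 0.02 m).
It fails at once if the small jar is moved more than 20 mm (distance of small_jar from where it was at the start of the episode above 0.02 m).
It fails at once if the work stop is shifted more than 2 mm from its setting (distance of work_stop from where it was at the start of the episode above 0.002 m).
It fails at once if the piece is crushed: the jaw presses it with more than 150 N (contact force between jaw and bar_full above 150 N).
It also fails if it takes over 51 s, if anything falls off the work surface, if the arm or the gripper's body presses on something with over 40 N, if the wrist force passes 120 N, or if a joint passes its speed limit or range.

## Robot

A 6-joint arm with a two-finger parallel gripper is mounted at the origin on a cart in front of the work surface, level with it; the furniture and walls round the work are solid. World frame = base frame: x ahead of the robot, y to its left, z up, the work surface at z = 0. Lengths are in m, angles in rad, forces in N, time in s.
With the tool pointing down it reaches from about 0.425 to 0.95 m from the base axis. Payload 3.5 kg.
Tool frame: the origin (TCP) lies midway between the tips of the shut fingers; the grasp point (between the pads) lies 19 mm behind it; z points along the fingers, y is the line along which they close (so a half turn about z gives the same grasp; the last joint's range is limited). The gripper opens to 85 mm and grips with 20 to 120 N. Pads are 22 mm wide; open, the fingers measure 114 mm over their backs; the gripper's body (76 mm by 85 mm) begins 54 mm behind the grasp point. The pads swing forward as they close: fully open they stand 13 mm farther back than shut.
Start: joints at [1.009, 0.286, 1.577, -0, 1.279, -0.15], TCP at [0.27, 0.619, 0.231] pointing down, gripper open.
Joint ranges: [-2.77, 2.77], [-0.9, 2.22], [0.21, 2.48], [-1.53, 4.67], [0.24, 2.81], [-2.84, 2.84]. Speed limits (rad/s): [2.79, 2.79, 3.14, 3.14, 3.14, 3.14].

## Interface

Orientations are given as a unit quaternion [x, y, z, w].
In Python, from plant import ctrl gives the robot as it stands.
- The arm moves only by the tool move_arm, never from a script. Its argument "plan" is a list of rows, each an object of numbers: "x", "y", "z": the shift along the tool's x, y, z in m; "yaw": the turn about the tool's z in rad; "fingers": the closure, from 0 (fully open) to 1 (shut). In form: [{"x": .., "y": .., "z": .., "yaw": .., "fingers": ..}, ...]. A call has 1 to 5 rows; each row is the pose to reach, as a shift and turn from the pose commanded when the call began, along the tool's axes at that moment; what a row does not reach only later rows make up. A row lasts 1/10 s, in which the tool goes at most 50 mm and 8.59 degrees, less where a joint would pass 70% of its speed; a pose out of reach is approached as far as the arm can. A call with a gripper value outside its range is refused whole. The fingers move at their own pace and stop on an object; "force" is the grip in N (left out, the last holds). Time passes only in rows, so rows that repeat a pose let the fingers close. It gives the time, the measured TCP pose, the force, the opening and the grip force at its end, in the units of the state.
- ctrl.get_state(): the state, without advancing time (a new reading comes with each control period).
- ctrl.read_camera(name): name is "scene" or "top"; returns the picture (480x640x3 uint8, red, green, blue); there is no depth.
- ctrl.camera_model(name): a dict with "intrinsics" (3x3 intrinsics, pixels), "distortion" ([k1, k2, p1, p2, k3] as OpenCV has them; the pictures are not rectified), "cam_to_world" (4x4, takes a point from camera to world coordinates). Camera axes: x right, y up, looking along -z (the intrinsics and any distortion apply to the point x, -y, -z); pixel columns grow to the right and rows downward; lengths in m; the calibration is good to about 2 mm. A picture is of the moment at which its call begins. camera_model takes no time and is no camera call.
- ctrl.sign_off(): hands the job in; it is judged then, once.
The state is a dict: "time": time; "qpos": joint angles; "dq": joint speeds; "joint_efforts": joint torques, N m; "eef_pos": TCP position; "tcp_rot": TCP orientation; "contact_force": force on the tool from outside, world axes, zero at the start; "wrist_torque": the same for the moment, N m; "opening": opening from 0.0 (shut) to 1.0 (fully open); "finger_force": force on a finger pad.
Only numpy, scipy, OpenCV 4.12 (cv2) and the standard library are available. Lean on these libraries where they do the work, as an engineer would, in place of code of your own. Each camera call takes 0.05 s, during which the arm holds its last target. There are 200 camera calls.

## Working session

There is one attempt and no reset: what is moved stays moved. The work goes in short steps, Python scripts to look and compute and a tool call to move; the robot and the scene stay as the last step left them, time stands still between calls to the robot, and variables do not carry over. Pictures are saved under pics/ and viewed, at most 10 in all, crops included, and the job is handed in when it is done.

Besides the shell and the picture viewer there is one more tool, called after "Call:" by a JSON object that holds its "name" and its "arguments", one argument or row to a line. move_arm: Moves the arm, as the interface text tells. Its arguments: {"type":"object","properties":{"plan":{"type":"array"},"force":{"type":"number"}},"required":["plan"]}

```bash
mkdir -p pics; ls; python3 - <<'E'
from plant import ctrl
import cv2
for n in("scene","top"):
    im=ctrl.read_camera(n);cv2.imwrite(f"pics/{n}0.png",im[:,:,::-1])
    m=ctrl.camera_model(n);print(n,m)
print(ctrl.get_state())
E
```

```text
pics
scene {'intrinsics': array([[533.54661787,   0.        , 331.06945968],
       [  0.        , 533.54661787, 238.87792595],
       [  0.        ,   0.        ,   1.        ]]), 'distortion': array([-0.15186925,  0.        ,  0.        ,  0.        ,  0.        ]), 'cam_to_world': array([[ 0.27654803, -0.65237924,  0.70563624,  1.55749177],
       [ 0.96087863,  0.19938623, -0.19224304, -0.20259613],
       [-0.01527878,  0.73119522,  0.68199714,  1.06485776],
       [ 0.        ,  0.        ,  0.        ,  1.        ]])}
top {'intrinsics': array([[545.20420207,   0.        , 325.06693356],
       [  0.        , 545.20420207, 239.23032838],
       [  0.        ,   0.        ,   1.        ]]), 'distortion': array([-0.00647544,  0.        ,  0.        ,  0.        ,  0.        ]), 'cam_to_world': array([[ 0.03195086,  0.97840076, -0.20423296,  0.29796099],
       [-0.99947788,  0.03225909, -0.00182075,  0.0480335 ],
       [ 0.00480695,  0.2041845 ,  0.97892062,  1.35295568],
       [ 0.        ,  0.        ,  0.        ,  1.        ]])}
{'time': 0.1, 'qpos': array([ 1.00898871e+00,  2.87135632e-01,  1.57805970e+00,  1.12521820e-05,
        1.27859533e+00, -1.50025922e-01]), 'dq': array([ 9.39872345e-04, -2.51488669e-03, -4.55889243e-03,  1.10308993e-03,
        1.27534961e-03,  4.88466090e-05]), 'joint_efforts': array([ 3.25172141e-04, -4.07292652e+01, -2.93699992e+01, -9.92251717e-05,
        3.36793251e-03, -2.95069526e-06]), 'eef_pos': array([0.26982453, 0.61806465, 0.2300307 ]), 'tcp_rot': array([ 2.04440742e-01,  9.78878325e-01, -1.02824747e-03, -3.87995129e-04]), 'contact_force': array([-0.47371284,  0.06722707, -0.66056413]), 'wrist_torque': array([0.03854598, 0.01801657, 0.04462785]), 'finger_force': 0.0, 'opening': 1.0005113379010686}
```

View pics/scene0.png

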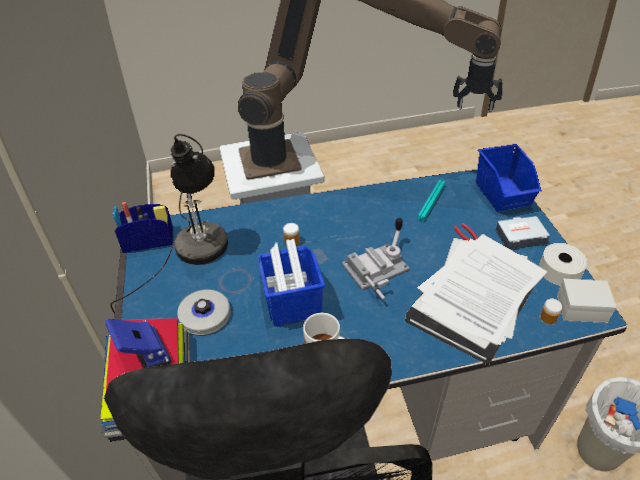

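View pics/top0.png

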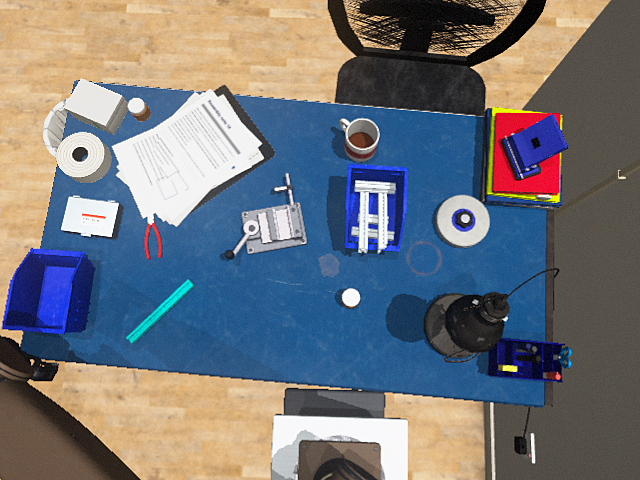

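The top view shows the following:
- Candidate bars: the two leaning bars in the bin at top px (363,222) and (382,222), and the turquoise look-alike at (160,311), which is rejected.
- Bins: the filled bin is at (377,210). The empty one at (48,290) is a look-alike.
- Vise: at (273,228), with its knob near (229,254) and the stop on the upper side near (287,188).
- Keep-outs: reel (463,220), jar (350,298).

Next I'll take close crops to see which bar is mitred.

```bash
python3 - <<'E'
import cv2
t=cv2.imread("pics/top0.png");s=cv2.imread("pics/scene0.png")
cv2.imwrite("pics/topcrop.png",cv2.resize(t[155:275,215:415],None,fx=4,fy=4,interpolation=cv2.INTER_CUBIC))
cv2.imwrite("pics/scenecrop.png",cv2.resize(s[205:335,245:445],None,fx=4,fy=4,interpolation=cv2.INTER_CUBIC))
E
```

```text
(no output)
```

View pics/topcrop.png

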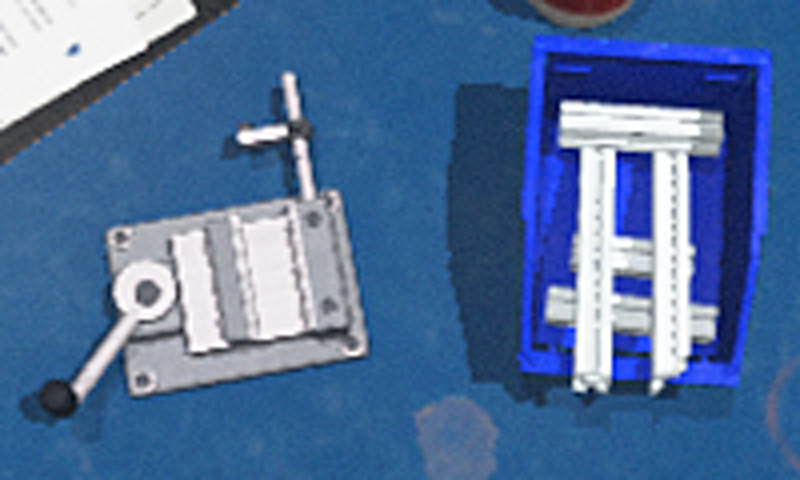

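View pics/scenecrop.png

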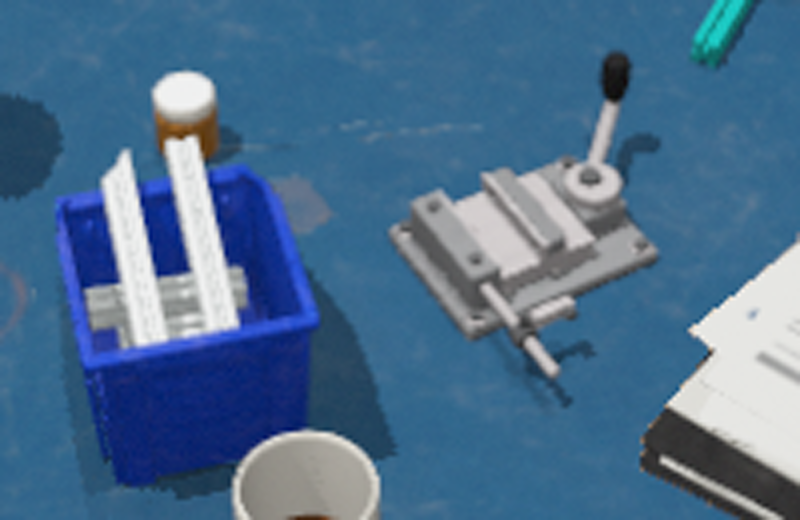

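```bash
cat > h.py <<'E'
import numpy as np, cv2
from plant import ctrl
M={n:ctrl.camera_model(n) for n in("scene","top")}
F=np.diag([1.,-1,-1])
def proj(n,P):
    m=M[n];T=m["cam_to_world"];R=(T[:3,:3]@F).T;t=-R@T[:3,3]
    return cv2.projectPoints(np.atleast_2d(np.array(P,float)),cv2.Rodrigues(R)[0],t,m["intrinsics"],m["distortion"])[0][:,0]
def ray(n,uv,z):
    m=M[n];T=m["cam_to_world"]
    d=cv2.undistortPoints(np.array(uv,float).reshape(-1,1,2),m["intrinsics"],m["distortion"])[:,0]
    D=np.c_[d,np.ones(len(d))]@(T[:3,:3]@F).T
    o=T[:3,3];return o+D*((np.atleast_1d(z)-o[2])/D[:,2])[:,None]
def fr(x,y,yaw,P):
    c,s=np.cos(yaw),np.sin(yaw);P=np.atleast_2d(np.array(P,float))
    return np.c_[x+c*P[:,0]-s*P[:,1],y+s*P[:,0]+c*P[:,1],P[:,2]]
tc=lambda u,v:((u+.5)/4-.5+215,(v+.5)/4-.5+155)
sc=lambda u,v:((u+.5)/4-.5+245,(v+.5)/4-.5+205)
E
cat > fit.py <<'E'
from h import *
from scipy.optimize import least_squares
# vise: x,y,yaw,fixedface f,jaw face j,lever, stop xs
def vp(p):
    x,y,w,f,j,l,xs=p
    a=np.radians(145)-l
    return fr(x,y,w,[[.04,f,.046],[-.04,f,.046],[.04,j,.046],[-.04,j,.046],[.085*np.cos(a),.084+.085*np.sin(a),.084],[xs,.015,.046]])
T=[tc(298,208),tc(308,330),tc(236,218),tc(247,341),tc(58,392),tc(238,142)]
S=[sc(497,252),sc(440,190),sc(553,248),sc(485,180),sc(616,58)]
def res(p):
    P=vp(p)
    r=np.r_[(proj("top",P)-T).ravel(),(proj("scene",P[:5])-S).ravel()]
    return r
r=least_squares(res,[.5,.2,.12,-.01,.024,.1,.09],x_scale=.01,loss="soft_l1")
p=r.x
B=[[.083,.059,.128],[.083,-.059,.128]]
# bin: back wall & front lip corners
Bp=[[.097,.071,.128],[.097,-.071,.128],[-.097,.071,.081],[-.097,-.071,.081]]
TB=[tc(537,38),tc(772,52),tc(520,370),tc(740,384)]
SB=[sc(318,322),sc(85,366),sc(246,168),sc(58,200)]
rb=least_squares(lambda q:np.r_[(proj("top",fr(*q,Bp))-TB).ravel(),(proj("scene",fr(*q,Bp))-SB).ravel()],[.55,-.05,0],x_scale=.01,loss="soft_l1")
q=rb.x
if __name__=="__main__":
    np.set_printoptions(precision=4,suppress=True)
    print("vise",p,"\n",r.fun.reshape(-1,2).round(1).tolist());print("bin",q,"\n",rb.fun.reshape(-1,2).round(1).tolist())
    a=np.radians(26)
    def box(yc):
        c=np.array([-.0113,yc,.0628]);ax=np.array([np.cos(a),0,-np.sin(a)]);n=np.array([np.sin(a),0,np.cos(a)]);Y=np.array([0,1,0])
        return fr(*q,[c+s*.1*ax+t*.01*Y+.01*n for s,t in((1,1),(1,-1),(-1,-1),(-1,1))])
    import sys
    for n,(u0,v0,w,h,k) in {"top":(215,160,200,112,4),"scene":(255,205,180,100,4)}.items():
        im=cv2.imread(f"pics/{n}0.png")[v0:v0+h,u0:u0+w];im=cv2.resize(im,None,fx=k,fy=k,interpolation=cv2.INTER_CUBIC)
        def L(P,c):cv2.polylines(im,[np.round(((proj(n,P)-(u0,v0)+.5)*k-.5)*16).astype(np.int32)],True,c,1,cv2.LINE_AA,4)
        P=vp(p);L(P[[0,1]],(0,0,255));L(P[[2,3]],(0,200,0))
        x,y,w_,f,j,l,xs=p
        L(fr(x,y,w_,[[xs,.015,.046],[xs,-.015,.046],[xs+.008,-.015,.046],[xs+.008,.015,.046]]),(255,0,255))
        piv=fr(x,y,w_,[[0,.084,.05]]);L(np.r_[piv,P[4:5]],(0,255,255))
        L(fr(*q,Bp)[[0,1,3,2]],(0,255,255))
        for yc in(.024,-.024):L(box(yc),(0,0,255))
        globals()[n]=im
    cv2.imwrite("pics/ov%s.png"%sys.argv[1],top if sys.argv[2]=="top" else scene)
E
python3 fit.py 1 top
```

```text
vise [ 0.6092  0.1518  0.1665 -0.0137  0.0236  0.0756  0.0861] 
 [[-1.1, -0.3], [0.3, 0.5], [-0.5, -0.9], [0.5, -0.3], [-0.4, 0.6], [0.3, -0.0], [-0.3, 3.3], [-0.0, -0.3], [-1.9, -0.3], [0.8, -2.0], [-0.1, 0.4]]
bin [ 0.639  -0.0654 -0.0344] 
 [[-1.0, -0.7], [0.3, -0.3], [-2.3, 0.4], [2.3, 0.9], [0.4, 0.3], [-0.8, 0.9], [1.8, -1.6], [-3.7, -0.0]]
```

View pics/ov1.png

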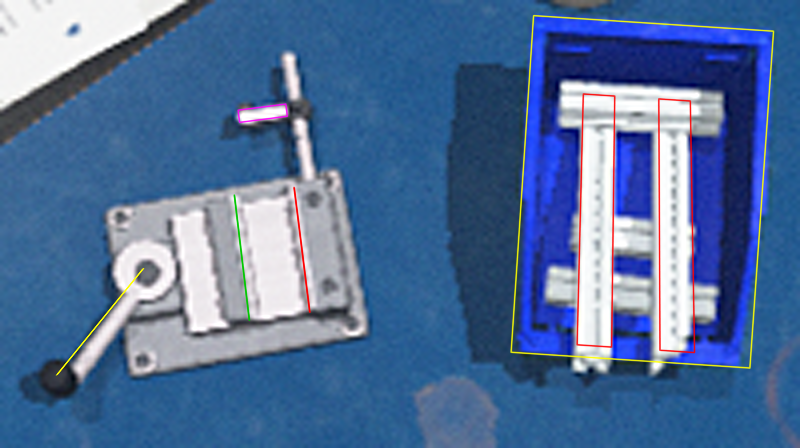

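The overlay shows the vise, stop and lever fitting well (stop at x≈+0.086, lever ≈0.08). The full bar's far end is at crop (592,355), so it sticks out slightly more than I modelled. The full piece is the +y bar: its end is square in the scene crop at (182,142), while the -y bar is pointed at (120,155). Next I'll fit the bar's pose and work out the first move.

```bash
cat > tgt.py <<'E'
from h import *
from scipy.spatial.transform import Rotation as R
def plan(world, yaw, pos=None,rot=None):
    s=ctrl.get_state();p=s["eef_pos"] if pos is None else pos;r=R.from_quat(s["tcp_rot"] if rot is None else rot)
    m=r.as_matrix();d=m.T@(np.array(world)-p)
    cur=np.arctan2(m[1,1],m[0,1]); want=yaw+np.pi/2
    dy=-((want-cur+np.pi/2)%np.pi-np.pi/2)
    print("shift",d.round(4),"yaw",round(dy,4),"pos",p.round(4),"axis",round(cur-np.pi/2,4))
E
python3 - <<'E'
from fit import *
from tgt import plan
a=np.radians(26)
def pts(v):
    e=np.array(v[:3]);y=v[3]
    Y=np.array([-np.sin(y),np.cos(y),0]);return np.array([e+.01*Y,e-.01*Y])
# top-face edge at the upper end: left/right corners in both views
T=[tc(577,376),tc(609,376)];S=[sc(197,138),sc(167,142)]
g=least_squares(lambda v:np.r_[(proj("top",pts(v))-T).ravel(),(proj("scene",pts(v))-S).ravel()],[.53,-.04,.115,-.03],x_scale=.01)
np.set_printoptions(precision=4,suppress=True)
print(g.x,g.fun)
mod=np.array([-.0113,.024,.0628])-.1*np.array([np.cos(a),0,-np.sin(a)])+.01*np.array([np.sin(a),0,np.cos(a)])
print("model end",fr(*q,mod))
# bar axis line in top view: far visible point just before offcut, z approx
print("far", ray("top",[tc(597,150)],[.045]), "near",ray("top",[tc(592.5,376)],[.1157]))
for nm,uv in(("reel",(463,220)),("jar",(350,298))):print(nm,ray("top",[uv],[.043]))
E
```

```text
[ 0.5384 -0.0376  0.1079 -0.0055] [-0.5773 -0.2205  0.0184  0.1034 -0.3691 -0.2254 -0.2769  0.2638]
model end [[ 0.5431 -0.0381  0.1156]]
far [[ 0.6941 -0.0425  0.045 ]] near [[ 0.5368 -0.0374  0.1157]]
reel [[ 0.6311 -0.2894  0.043 ]]
jar [[ 0.4292 -0.014   0.043 ]]
```

```bash
python3 - <<'E'
from tgt import *
plan((.557,-.038,.20),-.032)
E
```

```text
shift [-0.5258 -0.4862  0.0309] yaw -0.3798 pos [0.2698 0.6181 0.23  ] axis -0.4118
```

Call:
{"name": "move_arm", "arguments": {
  "plan": [
    {"x": -0.034, "y": -0.03, "z": 0, "yaw": 0, "fingers": 0.62},
    {"x": -0.067, "y": -0.062, "z": 0, "yaw": 0, "fingers": 0.62},
    {"x": -0.1, "y": -0.093, "z": 0, "yaw": 0, "fingers": 0.62},
    {"x": -0.134, "y": -0.124, "z": 0, "yaw": 0, "fingers": 0.62},
    {"x": -0.168, "y": -0.155, "z": 0, "yaw": 0, "fingers": 0.62}
  ],
  "force": 60
}}

```text
time: 0.6
eef_pos: [0.3621, 0.4075, 0.2308]
tcp_rot: [0.204, 0.979, -0.0, -0.0]
contact_force: [0.8, -0.1, -0.1]
opening: 0.378
finger_force: 0.0
```

Call:
{"name": "move_arm", "arguments": {
  "plan": [
    {"x": -0.034, "y": -0.03, "z": 0, "yaw": 0, "fingers": 0.62},
    {"x": -0.067, "y": -0.062, "z": 0, "yaw": 0, "fingers": 0.62},
    {"x": -0.1, "y": -0.093, "z": 0, "yaw": 0, "fingers": 0.62},
    {"x": -0.134, "y": -0.124, "z": 0, "yaw": 0, "fingers": 0.62},
    {"x": -0.168, "y": -0.155, "z": 0, "yaw": 0, "fingers": 0.62}
  ]
}}

```text
time: 1.1
eef_pos: [0.454, 0.1982, 0.231]
tcp_rot: [0.204, 0.979, -0.0, -0.0]
contact_force: [0.2, 1.0, 0.1]
opening: 0.378
finger_force: 0.0
```

Call:
{"name": "move_arm", "arguments": {
  "plan": [
    {"x": -0.034, "y": -0.03, "z": 0, "yaw": -0.1, "fingers": 0.62},
    {"x": -0.067, "y": -0.062, "z": 0, "yaw": -0.2, "fingers": 0.62},
    {"x": -0.1, "y": -0.093, "z": 0, "yaw": -0.3, "fingers": 0.62},
    {"x": -0.134, "y": -0.124, "z": 0, "yaw": -0.38, "fingers": 0.62},
    {"x": -0.168, "y": -0.155, "z": 0, "yaw": -0.38, "fingers": 0.62}
  ]
}}

```text
time: 1.6
eef_pos: [0.546, -0.0111, 0.2309]
tcp_rot: [0.015, 1.0, 0.0, -0.0]
contact_force: [-0.0, -0.6, 0.0]
opening: 0.381
finger_force: 0.0
```

```bash
python3 - <<'E'
from tgt import *
s=ctrl.get_state();print(s["time"],s["opening"],s["contact_force"])
plan((.557,-.038,.15),-.032)
plan((.557,-.038,.086),-.032)
E
```

```text
1.6 0.38060114728369315 [-0.01417074 -0.55659247  0.02075662]
shift [-0.0118 -0.0266  0.0809] yaw 0.0012 pos [ 0.546  -0.0111  0.2309] axis -0.0308
shift [-0.0119 -0.0266  0.1449] yaw 0.0012 pos [ 0.546  -0.0111  0.2309] axis -0.0308
```

Call:
{"name": "move_arm", "arguments": {
  "plan": [
    {"x": -0.012, "y": -0.0265, "z": 0.04, "yaw": 0, "fingers": 0.62},
    {"x": -0.012, "y": -0.0265, "z": 0.08, "yaw": 0, "fingers": 0.62},
    {"x": -0.012, "y": -0.0265, "z": 0.113, "yaw": 0, "fingers": 0.62},
    {"x": -0.012, "y": -0.0265, "z": 0.113, "yaw": 0, "fingers": 0.62}
  ]
}}

```text
time: 2.0
eef_pos: [0.5525, -0.0355, 0.112]
tcp_rot: [0.016, 1.0, 0.001, -0.006]
contact_force: [-1.4, -0.2, 0.0]
opening: 0.378
finger_force: 0.0
```

```bash
python3 - <<'E'
from tgt import *
t=ctrl.read_camera("top")[155:255,330:430,::-1];s=ctrl.read_camera("scene")[180:280,240:340,::-1]
cv2.imwrite("pics/pre.png",cv2.resize(np.hstack([t,s]),None,fx=4,fy=4,interpolation=cv2.INTER_CUBIC))
plan((.557,-.038,.086),-.032)
E
```

```text
shift [-0.0004 -0.002   0.0321] yaw 0.0003 pos [ 0.5567 -0.036   0.1181] axis -0.0317
```

View pics/pre.png

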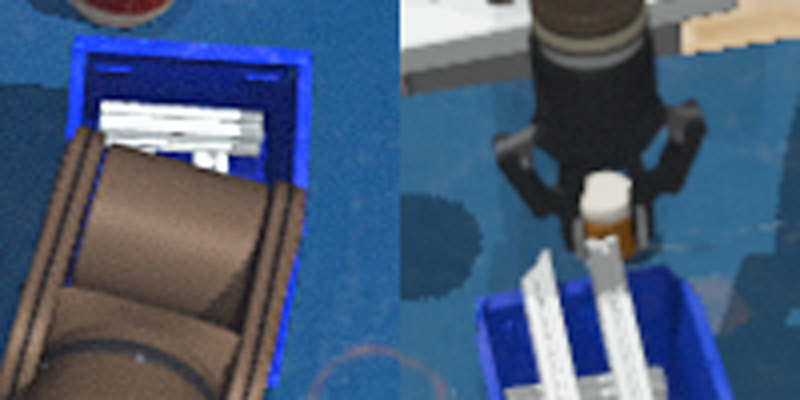

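The scene half shows the fingers at (575,235) and (643,235), straddling the square-ended bar at (605,245). The mitred bar at (542,265) is clear of them. I'll go down and grip.

Call:
{"name": "move_arm", "arguments": {
  "plan": [
    {"x": 0, "y": 0, "z": 0.016, "yaw": 0, "fingers": 0.62},
    {"x": 0, "y": 0, "z": 0.032, "yaw": 0, "fingers": 0.62},
    {"x": 0, "y": 0, "z": 0.032, "yaw": 0, "fingers": 0.62}
  ]
}}

```text
time: 2.4
eef_pos: [0.5573, -0.0358, 0.0871]
tcp_rot: [0.016, 1.0, -0.0, 0.0]
contact_force: [-0.3, -0.2, 1.2]
opening: 0.382
finger_force: 0.0
```

Call:
{"name": "move_arm", "arguments": {
  "plan": [
    {"x": 0, "y": 0, "z": 0, "yaw": 0, "fingers": 1},
    {"x": 0, "y": 0, "z": 0, "yaw": 0, "fingers": 1},
    {"x": 0, "y": 0, "z": 0, "yaw": 0, "fingers": 1},
    {"x": 0, "y": 0, "z": 0, "yaw": 0, "fingers": 1}
  ],
  "force": 70
}}

```text
time: 2.8
eef_pos: [0.5585, -0.0363, 0.0884]
tcp_rot: [0.016, 1.0, -0.0, 0.002]
contact_force: [-0.2, 0.8, 6.9]
opening: 0.214
finger_force: 72.0
```

Call:
{"name": "move_arm", "arguments": {
  "plan": [
    {"x": 0.01, "y": 0, "z": -0.008, "yaw": 0, "fingers": 1},
    {"x": 0.025, "y": 0, "z": -0.015, "yaw": 0, "fingers": 1},
    {"x": 0.042, "y": 0, "z": -0.024, "yaw": 0, "fingers": 1},
    {"x": 0.06, "y": 0, "z": -0.033, "yaw": 0, "fingers": 1},
    {"x": 0.075, "y": 0, "z": -0.04, "yaw": 0, "fingers": 1}
  ]
}}

```text
time: 3.3
eef_pos: [0.481, -0.0337, 0.1265]
tcp_rot: [0.016, 1.0, -0.0, -0.0]
contact_force: [-0.9, -0.1, -1.5]
opening: 0.214
finger_force: 71.2
```

Call:
{"name": "move_arm", "arguments": {
  "plan": [
    {"x": 0, "y": 0, "z": -0.02, "yaw": 0, "fingers": 1},
    {"x": 0, "y": 0, "z": -0.05, "yaw": 0, "fingers": 1},
    {"x": 0, "y": 0, "z": -0.08, "yaw": 0, "fingers": 1},
    {"x": 0, "y": 0, "z": -0.12, "yaw": 0, "fingers": 1},
    {"x": 0, "y": 0, "z": -0.12, "yaw": 0, "fingers": 1}
  ]
}}

```text
time: 3.8
eef_pos: [0.485, -0.0347, 0.253]
tcp_rot: [0.016, 1.0, -0.002, 0.006]
contact_force: [0.3, 0.3, 0.3]
opening: 0.214
finger_force: 71.4
```

```bash
python3 - <<'E'
from tgt import *
t=ctrl.read_camera("top")[135:285,230:430,::-1];s=ctrl.read_camera("scene")[130:280,230:430,::-1]
cv2.imwrite("pics/lift.png",cv2.resize(np.hstack([t,s]),None,fx=2,fy=2,interpolation=cv2.INTER_CUBIC))
plan((.557,-.038,.086),-.032)
E
```

```text
shift [-0.0744 -0.0016  0.1614] yaw 0.0 pos [ 0.4823 -0.0339  0.2472] axis -0.032
```

View pics/lift.png

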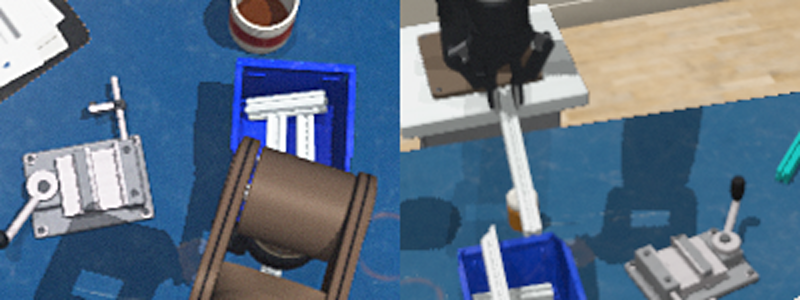

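The lift crop shows the bar held near its upper end at (505,95), foot at (530,232), clear of the bin. The mitred bar and the offcuts are still in the bin at (290,120), and the vise and jar haven't moved. Next I'll check the tilt and work out where to stop above the vise.

```bash
python3 - <<'E'
from fit import *
from tgt import plan
e=np.array([.4823,-.0339,.2557])
for d in(22,26,30,34):
    a=np.radians(d);print(d,proj("scene",e+.175*np.array([np.cos(a),-.032,-np.sin(a)])+.01*np.array([np.sin(a),0,np.cos(a)])))
print("seen foot top ~",(230+(531-400)/2,130+229/2))
f=p[3];print(p)
tg=fr(p[0],p[1],p[2],[[-.147,f+.0125,.247],[-.089,f+.0125,.247]]);print(tg)
plan(tg[0],p[2])
E
```

```text
22 [[296.66778781 241.89709868]]
26 [[296.5334912  244.19063646]]
30 [[296.31814246 246.13006815]]
34 [[296.02496138 247.71386565]]
seen foot top ~ (295.5, 244.5)
[ 0.6091891   0.1517526   0.16647779 -0.013661    0.02358801  0.07563036
  0.08611639]
[[0.46441383 0.12624829 0.247     ]
 [0.52161195 0.13585947 0.247     ]]
shift [2.300e-02 1.595e-01 1.000e-04] yaw -0.1984 pos [ 0.4823 -0.0339  0.2472] axis -0.032
```

Call:
{"name": "move_arm", "arguments": {
  "plan": [
    {"x": 0.005, "y": 0.03, "z": 0, "yaw": -0.05, "fingers": 1},
    {"x": 0.01, "y": 0.065, "z": 0, "yaw": -0.1, "fingers": 1},
    {"x": 0.015, "y": 0.1, "z": 0, "yaw": -0.15, "fingers": 1},
    {"x": 0.02, "y": 0.135, "z": 0, "yaw": -0.198, "fingers": 1},
    {"x": 0.023, "y": 0.16, "z": 0, "yaw": -0.198, "fingers": 1}
  ]
}}

```text
time: 4.4
eef_pos: [0.4623, 0.1286, 0.2437]
tcp_rot: [-0.084, 0.996, 0.0, -0.002]
contact_force: [0.9, -0.3, -0.7]
opening: 0.211
finger_force: 71.2
```

Call:
{"name": "move_arm", "arguments": {
  "plan": [
    {"x": 0, "y": 0, "z": 0, "yaw": 0, "fingers": 1},
    {"x": 0, "y": 0, "z": 0.03, "yaw": 0, "fingers": 1},
    {"x": 0, "y": 0, "z": 0.055, "yaw": 0, "fingers": 1},
    {"x": 0, "y": 0, "z": 0.065, "yaw": 0, "fingers": 1},
    {"x": 0, "y": 0, "z": 0.065, "yaw": 0, "fingers": 1}
  ]
}}

```text
time: 4.9
eef_pos: [0.4624, 0.1262, 0.1784]
tcp_rot: [-0.083, 0.997, -0.0, -0.003]
contact_force: [-0.5, 0.2, -0.7]
opening: 0.211
finger_force: 71.2
```

```bash
python3 - <<'E'
from fit import *
from tgt import plan
s=ctrl.read_camera("scene")[180:280,300:430,::-1];t=ctrl.read_camera("top")[165:265,215:345,::-1]
cv2.imwrite("pics/over.png",cv2.resize(np.hstack([t,s]),None,fx=3,fy=3,interpolation=cv2.INTER_CUBIC))
for vx in(-.147,-.089):plan(fr(p[0],p[1],p[2],[[vx,p[3]+.0125,.11]])[0],p[2])
E
```

```text
shift [ 0.0001 -0.0002  0.0716] yaw -0.0009 pos [0.4645 0.1265 0.1816] axis 0.1655
shift [-0.0579 -0.0001  0.0716] yaw -0.0009 pos [0.4645 0.1265 0.1816] axis 0.1655
```

View pics/over.png

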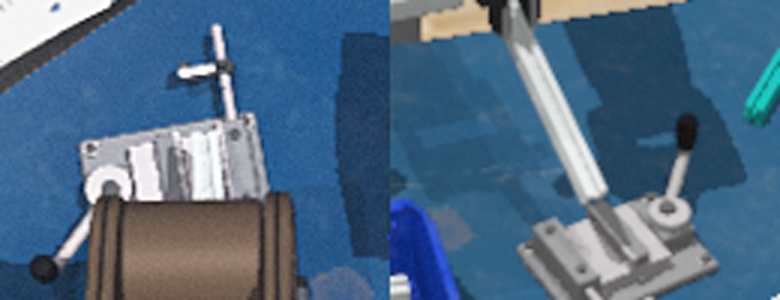

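The over crop shows the bar's foot coming down between the jaws: top (205,165), between the moving jaw at (178,170) and the fixed jaw at (235,150). In the scene half the foot is at (595,195). I'll lower it so the foot meets the bed and the bar pivots flat.

Call:
{"name": "move_arm", "arguments": {
  "plan": [
    {"x": 0, "y": 0.003, "z": 0.02, "yaw": 0, "fingers": 1},
    {"x": 0, "y": 0.003, "z": 0.045, "yaw": 0, "fingers": 1},
    {"x": 0, "y": 0.003, "z": 0.06, "yaw": 0, "fingers": 1},
    {"x": 0, "y": 0.003, "z": 0.07, "yaw": 0, "fingers": 1},
    {"x": 0, "y": 0.003, "z": 0.08, "yaw": 0, "fingers": 1}
  ],
  "force": 40
}}

```text
time: 5.5
eef_pos: [0.4648, 0.1297, 0.1025]
tcp_rot: [-0.083, 0.997, -0.0, 0.001]
contact_force: [-5.0, -2.1, 7.3]
opening: 0.213
finger_force: 72.1
```

Call:
{"name": "move_arm", "arguments": {
  "plan": [
    {"x": 0, "y": 0, "z": 0.008, "yaw": 0, "fingers": 1},
    {"x": 0, "y": 0, "z": 0.016, "yaw": 0, "fingers": 1},
    {"x": 0, "y": 0, "z": 0.024, "yaw": 0, "fingers": 1},
    {"x": 0, "y": 0, "z": 0.032, "yaw": 0, "fingers": 1},
    {"x": 0, "y": 0, "z": 0.04, "yaw": 0, "fingers": 1}
  ]
}}

```text
time: 6.0
eef_pos: [0.4648, 0.1299, 0.062]
tcp_rot: [-0.083, 0.997, -0.0, 0.001]
contact_force: [-3.2, -1.1, 4.5]
opening: 0.209
finger_force: 72.4
```

```bash
python3 - <<'E'
from fit import *
from tgt import plan
s=ctrl.read_camera("scene")[180:280,300:430,::-1];t=ctrl.read_camera("top")[165:265,215:345,::-1]
cv2.imwrite("pics/down.png",cv2.resize(np.hstack([t,s]),None,fx=3,fy=3,interpolation=cv2.INTER_CUBIC))
print(ctrl.get_state()["contact_force"])
for vx in(-.147,-.089):plan(fr(p[0],p[1],p[2],[[vx,p[3]+.0155,.0315]])[0],p[2])
E
```

```text
[0.18584585 0.69677331 1.93293001]
shift [ 0.0005 -0.0006  0.0293] yaw -0.0003 pos [0.4642 0.1299 0.0608] axis 0.1662
shift [-0.0575 -0.0006  0.0294] yaw -0.0003 pos [0.4642 0.1299 0.0608] axis 0.1662
```

View pics/down.png

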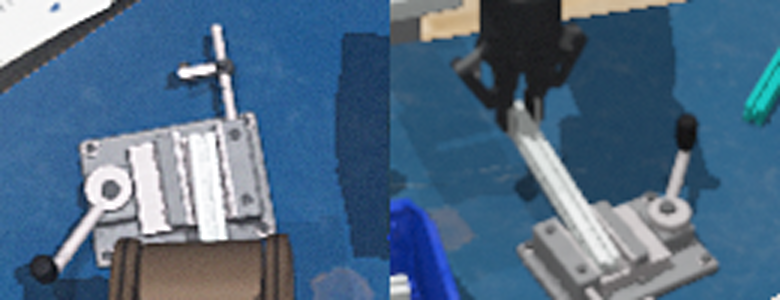

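The down crop shows the bar nearly flat between the jaws, with its foot at top (203,132), just short of the end of the bed. I'll keep lowering gently and watch the force.

Call:
{"name": "move_arm", "arguments": {
  "plan": [
    {"x": 0, "y": 0, "z": 0.008, "yaw": 0, "fingers": 1},
    {"x": 0, "y": 0, "z": 0.014, "yaw": 0, "fingers": 1},
    {"x": 0, "y": 0, "z": 0.018, "yaw": 0, "fingers": 1},
    {"x": 0, "y": 0, "z": 0.022, "yaw": 0, "fingers": 1}
  ]
}}

```text
time: 6.5
eef_pos: [0.4631, 0.1298, 0.0386]
tcp_rot: [-0.083, 0.997, 0.0, -0.001]
contact_force: [-3.8, 0.2, 3.8]
opening: 0.21
finger_force: 72.3
```

Call:
{"name": "move_arm", "arguments": {
  "plan": [
    {"x": 0, "y": 0, "z": 0.002, "yaw": 0, "fingers": 1},
    {"x": 0, "y": 0, "z": 0.003, "yaw": 0, "fingers": 1}
  ]
}}

```text
time: 6.7
eef_pos: [0.463, 0.1299, 0.036]
tcp_rot: [-0.083, 0.997, 0.0, -0.001]
contact_force: [-5.3, -0.1, 6.3]
opening: 0.214
finger_force: 72.6
```

Call:
{"name": "move_arm", "arguments": {
  "plan": [
    {"x": 0, "y": 0, "z": 0.002, "yaw": 0, "fingers": 1},
    {"x": 0, "y": 0, "z": 0.002, "yaw": 0, "fingers": 1}
  ]
}}

```text
time: 6.9
eef_pos: [0.4631, 0.1299, 0.0342]
tcp_rot: [-0.083, 0.997, 0.0, -0.001]
contact_force: [-3.4, 0.3, 5.4]
opening: 0.211
finger_force: 72.6
```

Call:
{"name": "move_arm", "arguments": {
  "plan": [
    {"x": 0, "y": 0, "z": 0.0015, "yaw": 0, "fingers": 1},
    {"x": 0, "y": 0, "z": 0.0015, "yaw": 0, "fingers": 1}
  ],
  "force": 40
}}

```text
time: 7.1
eef_pos: [0.4632, 0.1296, 0.0329]
tcp_rot: [-0.083, 0.997, -0.0, -0.001]
contact_force: [-3.9, -2.1, 6.0]
opening: 0.214
finger_force: 72.7
```

Call:
{"name": "move_arm", "arguments": {
  "plan": [
    {"x": 0, "y": 0, "z": 0.0015, "yaw": 0, "fingers": 1},
    {"x": 0, "y": 0, "z": 0.0015, "yaw": 0, "fingers": 1}
  ]
}}

```text
time: 7.3
eef_pos: [0.4633, 0.1298, 0.0315]
tcp_rot: [-0.083, 0.997, -0.0, -0.001]
contact_force: [-5.1, -0.5, 7.1]
opening: 0.219
finger_force: 72.8
```

```bash
python3 - <<'E'
from fit import *
from tgt import plan
print(ctrl.get_state()["wrist_torque"],ctrl.get_state()["contact_force"])
t=ctrl.read_camera("top")[155:255,215:315,::-1];s=ctrl.read_camera("scene")[205:280,310:410,::-1]
k=6
cv2.imwrite("pics/flat_t.png",cv2.resize(t,None,fx=k,fy=k,interpolation=cv2.INTER_CUBIC))
cv2.imwrite("pics/flat_s.png",cv2.resize(s,None,fx=k,fy=k,interpolation=cv2.INTER_CUBIC))
# brightness along the bar axis, top view and scene, to find the foot's top edge (z=.05 if flat)
for n in("top","scene"):
    im=cv2.cvtColor(ctrl.read_camera(n),cv2.COLOR_RGB2GRAY)
    xs=np.arange(.0,.085,.004)
    for yy in(p[3]+.0155,):
        P=proj(n,fr(p[0],p[1],p[2],np.c_[xs,0*xs+yy,0*xs+.05]))
        v=cv2.remap(im,P[:,0].astype(np.float32),P[:,1].astype(np.float32),cv2.INTER_LINEAR).ravel();print(n,list(zip((xs*1000).round().astype(int).tolist(),v.tolist())))
E
```

```text
[0.04882627 0.06076142 0.08145961] [-5.11363148 -0.45909613  7.12598646]
top [(0, 241), (4, 237), (8, 249), (12, 245), (16, 246), (20, 246), (24, 239), (28, 240), (32, 243), (36, 217), (40, 185), (44, 136), (48, 88), (52, 93), (56, 90), (60, 88), (64, 88), (68, 80), (72, 81), (76, 59), (80, 59), (84, 124)]
scene [(0, 233), (4, 232), (8, 235), (12, 236), (16, 231), (20, 233), (24, 237), (28, 232), (32, 223), (36, 209), (40, 155), (44, 136), (48, 135), (52, 133), (56, 113), (60, 107), (64, 104), (68, 102), (72, 149), (76, 164), (80, 165), (84, 131)]
```

Call:
{"name": "move_arm", "arguments": {
  "plan": [
    {"x": -0.006, "y": 0, "z": 0, "yaw": 0, "fingers": 1},
    {"x": -0.012, "y": 0, "z": 0, "yaw": 0, "fingers": 1},
    {"x": -0.018, "y": 0, "z": 0, "yaw": 0, "fingers": 1},
    {"x": -0.025, "y": 0, "z": 0, "yaw": 0, "fingers": 1},
    {"x": -0.025, "y": 0, "z": 0, "yaw": 0, "fingers": 1}
  ]
}}

```text
time: 8.0
eef_pos: [0.4885, 0.134, 0.0318]
tcp_rot: [-0.083, 0.997, -0.0, -0.001]
contact_force: [-4.5, -0.5, 6.1]
opening: 0.209
finger_force: 73.0
```

```bash
cat > foot.py <<'E'
from fit import *
np.set_printoptions(precision=4,suppress=True)
def foot():
    print(ctrl.get_state()["eef_pos"],ctrl.get_state()["contact_force"])
    for n in("top","scene"):
        im=cv2.cvtColor(ctrl.read_camera(n),cv2.COLOR_RGB2GRAY)
        xs=np.arange(.034,.104,.002)
        for z in(.044,.050):
            V=0
            for yy in(p[3]+.0115,p[3]+.0155,p[3]+.0195):
                P=proj(n,fr(p[0],p[1],p[2],np.c_[xs,0*xs+yy,0*xs+z])).astype(np.float32)
                V=V+cv2.remap(im,P[:,0],P[:,1],cv2.INTER_LINEAR).ravel().astype(int)/3
            print(n,z,list(zip((xs*1000).round().astype(int).tolist(),V.astype(int).tolist())))
    # cross-profile at several x, top view
    im=cv2.cvtColor(ctrl.read_camera("top"),cv2.COLOR_RGB2GRAY)
    ys=np.arange(-.02,.03,.002)
    for x in(-.02,.02,.05):
        P=proj("top",fr(p[0],p[1],p[2],np.c_[0*ys+x,ys,0*ys+.05])).astype(np.float32)
        print(x,list(zip((ys*1000).round().astype(int).tolist(),cv2.remap(im,P[:,0],P[:,1],cv2.INTER_LINEAR).ravel().tolist())))
if __name__=="__main__":foot()
E
python3 foot.py
```

```text
[0.4885 0.134  0.0318] [-4.4826 -0.5241  6.1371]
top 0.044 [(34, 248), (36, 250), (38, 248), (40, 248), (42, 248), (44, 246), (46, 242), (48, 241), (50, 244), (52, 245), (54, 246), (56, 246), (58, 247), (60, 251), (62, 249), (64, 202), (66, 126), (68, 80), (70, 75), (72, 79), (74, 82), (76, 76), (78, 64), (80, 53), (82, 61), (84, 79), (86, 155), (88, 243), (90, 249), (92, 227), (94, 165), (96, 98), (98, 81), (100, 86), (102, 89)]
top 0.05 [(34, 250), (36, 248), (38, 248), (40, 248), (42, 246), (44, 243), (46, 241), (48, 243), (50, 245), (52, 245), (54, 245), (56, 247), (58, 250), (60, 252), (62, 210), (64, 134), (66, 81), (68, 75), (70, 79), (72, 81), (74, 76), (76, 65), (78, 53), (80, 60), (82, 78), (84, 149), (86, 243), (88, 249), (90, 228), (92, 166), (94, 100), (96, 81), (98, 86), (100, 89), (102, 90)]
scene 0.044 [(34, 220), (36, 222), (38, 223), (40, 224), (42, 222), (44, 221), (46, 221), (48, 216), (50, 203), (52, 187), (54, 176), (56, 165), (58, 151), (60, 138), (62, 133), (64, 127), (66, 122), (68, 117), (70, 114), (72, 112), (74, 113), (76, 113), (78, 109), (80, 108), (82, 
[... 646 characters left out ...]
2, 248), (4, 250), (6, 247), (8, 249), (10, 253), (12, 234), (14, 194), (16, 153), (18, 161), (20, 216), (22, 215), (24, 185), (26, 160), (28, 169)]
0.02 [(-20, 178), (-18, 183), (-16, 202), (-14, 242), (-12, 199), (-10, 144), (-8, 162), (-6, 248), (-4, 255), (-2, 243), (0, 242), (2, 246), (4, 249), (6, 250), (8, 252), (10, 251), (12, 228), (14, 186), (16, 149), (18, 146), (20, 192), (22, 233), (24, 234), (26, 197), (28, 172)]
0.05 [(-20, 155), (-18, 75), (-16, 50), (-14, 46), (-12, 48), (-10, 56), (-8, 203), (-6, 247), (-4, 254), (-2, 248), (0, 234), (2, 241), (4, 246), (6, 247), (8, 249), (10, 253), (12, 225), (14, 101), (16, 45), (18, 55), (20, 61), (22, 60), (24, 60), (26, 71), (28, 86)]
```

Call:
{"name": "move_arm", "arguments": {
  "plan": [
    {"x": -0.006, "y": 0, "z": 0, "yaw": 0, "fingers": 1},
    {"x": -0.011, "y": 0, "z": 0, "yaw": 0, "fingers": 1},
    {"x": -0.015, "y": 0, "z": 0, "yaw": 0, "fingers": 1},
    {"x": -0.0175, "y": 0, "z": 0, "yaw": 0, "fingers": 1},
    {"x": -0.0175, "y": 0, "z": 0, "yaw": 0, "fingers": 1}
  ]
}}

```text
time: 8.65
eef_pos: [0.5043, 0.1366, 0.032]
tcp_rot: [-0.083, 0.997, -0.0, -0.002]
contact_force: [-8.7, -1.8, 11.2]
opening: 0.21
finger_force: 73.5
```

```bash
python3 foot.py | grep -E "^(\[|top)"
```

```text
[0.5043 0.1366 0.032 ] [-8.7466 -1.7533 11.1679]
top 0.044 [(34, 248), (36, 248), (38, 249), (40, 248), (42, 247), (44, 247), (46, 243), (48, 244), (50, 246), (52, 247), (54, 247), (56, 248), (58, 249), (60, 249), (62, 247), (64, 248), (66, 249), (68, 248), (70, 247), (72, 246), (74, 247), (76, 250), (78, 250), (80, 216), (82, 134), (84, 82), (86, 147), (88, 242), (90, 249), (92, 226), (94, 165), (96, 100), (98, 81), (100, 85), (102, 89)]
top 0.05 [(34, 248), (36, 248), (38, 248), (40, 247), (42, 247), (44, 244), (46, 244), (48, 246), (50, 247), (52, 247), (54, 248), (56, 248), (58, 248), (60, 247), (62, 247), (64, 248), (66, 248), (68, 247), (70, 246), (72, 247), (74, 250), (76, 251), (78, 220), (80, 140), (82, 85), (84, 141), (86, 242), (88, 249), (90, 227), (92, 167), (94, 101), (96, 81), (98, 85), (100, 89), (102, 88)]
```

Call:
{"name": "move_arm", "arguments": {
  "plan": [
    {"x": -0.0015, "y": 0, "z": -0.0005, "yaw": 0, "fingers": 1},
    {"x": -0.003, "y": 0, "z": -0.0005, "yaw": 0, "fingers": 1},
    {"x": -0.003, "y": 0, "z": -0.0005, "yaw": 0, "fingers": 1}
  ]
}}

```text
time: 9.1
eef_pos: [0.5069, 0.1372, 0.0323]
tcp_rot: [-0.083, 0.997, -0.0, -0.003]
contact_force: [-8.8, -1.6, 10.8]
opening: 0.213
finger_force: 73.5
```

```bash
python3 foot.py | grep -E "^(\[|top 0.05)"
```

```text
[0.5069 0.1372 0.0323] [-8.7747 -1.6443 10.8042]
top 0.05 [(34, 248), (36, 249), (38, 248), (40, 247), (42, 243), (44, 242), (46, 243), (48, 247), (50, 247), (52, 247), (54, 246), (56, 247), (58, 248), (60, 248), (62, 248), (64, 249), (66, 249), (68, 248), (70, 246), (72, 246), (74, 245), (76, 243), (78, 251), (80, 236), (82, 175), (84, 162), (86, 233), (88, 246), (90, 227), (92, 166), (94, 99), (96, 82), (98, 86), (100, 88), (102, 89)]
```

Call:
{"name": "move_arm", "arguments": {
  "plan": [
    {"x": -0.001, "y": 0, "z": 0, "yaw": 0, "fingers": 1},
    {"x": -0.001, "y": 0, "z": 0, "yaw": 0, "fingers": 1}
  ]
}}

```text
time: 9.45
eef_pos: [0.5073, 0.1372, 0.0322]
tcp_rot: [-0.083, 0.997, -0.0, -0.004]
contact_force: [-9.7, -1.2, 11.1]
opening: 0.212
finger_force: 73.7
```

Call:
{"name": "move_arm", "arguments": {
  "plan": [
    {"x": -0.0007, "y": 0, "z": 0, "yaw": 0, "fingers": 1},
    {"x": -0.0007, "y": 0, "z": 0, "yaw": 0, "fingers": 1}
  ]
}}

```text
time: 9.65
eef_pos: [0.5083, 0.1375, 0.0321]
tcp_rot: [-0.083, 0.997, -0.0, -0.003]
contact_force: [-9.0, -0.9, 11.2]
opening: 0.205
finger_force: 73.5
```

```bash
python3 foot.py | grep -E "^(\[|top 0.05)"
```

```text
[0.5083 0.1375 0.0321] [-9.0423 -0.8705 11.1557]
top 0.05 [(34, 247), (36, 248), (38, 248), (40, 246), (42, 246), (44, 244), (46, 245), (48, 246), (50, 247), (52, 246), (54, 247), (56, 248), (58, 249), (60, 247), (62, 247), (64, 249), (66, 248), (68, 248), (70, 247), (72, 247), (74, 247), (76, 247), (78, 248), (80, 248), (82, 226), (84, 212), (86, 236), (88, 243), (90, 226), (92, 167), (94, 100), (96, 80), (98, 85), (100, 87), (102, 89)]
```

Call:
{"name": "move_arm", "arguments": {
  "plan": [
    {"x": -0.0007, "y": 0, "z": 0, "yaw": 0, "fingers": 1},
    {"x": -0.0007, "y": 0, "z": 0, "yaw": 0, "fingers": 1}
  ]
}}

```text
time: 10.0
eef_pos: [0.5086, 0.1375, 0.032]
tcp_rot: [-0.083, 0.997, -0.0, -0.004]
contact_force: [-9.5, -1.1, 11.3]
opening: 0.208
finger_force: 73.6
```

Call:
{"name": "move_arm", "arguments": {
  "plan": [
    {"x": -0.0005, "y": 0, "z": 0, "yaw": 0, "fingers": 1},
    {"x": -0.0005, "y": 0, "z": 0, "yaw": 0, "fingers": 1}
  ]
}}

```text
time: 10.2
eef_pos: [0.509, 0.1376, 0.032]
tcp_rot: [-0.083, 0.997, -0.0, -0.004]
contact_force: [-8.7, -1.9, 11.4]
opening: 0.208
finger_force: 73.6
```

```bash
python3 foot.py | grep -E "^(\[|top 0.05|-?0.0)"
```

```text
[0.509  0.1376 0.032 ] [-8.7347 -1.851  11.3664]
top 0.05 [(34, 247), (36, 248), (38, 248), (40, 246), (42, 245), (44, 244), (46, 244), (48, 245), (50, 247), (52, 247), (54, 247), (56, 248), (58, 248), (60, 247), (62, 248), (64, 248), (66, 247), (68, 247), (70, 247), (72, 247), (74, 247), (76, 246), (78, 247), (80, 247), (82, 238), (84, 227), (86, 237), (88, 242), (90, 226), (92, 166), (94, 100), (96, 81), (98, 85), (100, 89), (102, 90)]
-0.02 [(-20, 91), (-18, 93), (-16, 93), (-14, 96), (-12, 93), (-10, 91), (-8, 92), (-6, 96), (-4, 92), (-2, 99), (0, 95), (2, 94), (4, 97), (6, 96), (8, 97), (10, 97), (12, 97), (14, 97), (16, 95), (18, 92), (20, 97), (22, 98), (24, 97), (26, 97), (28, 102)]
0.02 [(-20, 178), (-18, 180), (-16, 202), (-14, 240), (-12, 211), (-10, 144), (-8, 156), (-6, 246), (-4, 255), (-2, 244), (0, 237), (2, 240), (4, 247), (6, 243), (8, 247), (10, 252), (12, 240), (14, 205), (16, 151), (18, 115), (20, 174), (22, 229), (24, 235), (26, 197), (28, 172)]
0.05 [(-20, 151), (-18, 71), (-16, 50), (-14, 46), (-12, 42), (-10, 44), (-8, 175), (-6, 237), (-4, 255), (-2, 250), (0, 235), (2, 240), (4, 246), (6, 249), (8, 251), (10, 254), (12, 244), (14, 147), (16, 75), (18, 54), (20, 61), (22, 58), (24, 57), (26, 66), (28, 79)]
```

Call:
{"name": "move_arm", "arguments": {
  "plan": [
    {"x": -0.0007, "y": 0, "z": 0, "yaw": 0, "fingers": 1},
    {"x": -0.0007, "y": 0, "z": 0, "yaw": 0, "fingers": 1}
  ]
}}

```text
time: 10.55
eef_pos: [0.5095, 0.1377, 0.032]
tcp_rot: [-0.083, 0.997, -0.0, -0.004]
contact_force: [-10.3, -2.5, 12.0]
opening: 0.209
finger_force: 73.7
```

Call:
{"name": "move_arm", "arguments": {
  "plan": [
    {"x": -0.0007, "y": 0, "z": 0, "yaw": 0, "fingers": 1},
    {"x": -0.0007, "y": 0, "z": 0, "yaw": 0, "fingers": 1}
  ]
}}

```text
time: 10.75
eef_pos: [0.5102, 0.1378, 0.0321]
tcp_rot: [-0.083, 0.997, -0.0, -0.004]
contact_force: [-11.0, -2.5, 11.5]
opening: 0.206
finger_force: 73.7
```

Call:
{"name": "move_arm", "arguments": {
  "plan": [
    {"x": -0.0005, "y": 0, "z": 0, "yaw": 0, "fingers": 1},
    {"x": -0.0005, "y": 0, "z": 0, "yaw": 0, "fingers": 1}
  ]
}}

```text
time: 10.95
eef_pos: [0.5104, 0.1379, 0.032]
tcp_rot: [-0.083, 0.997, -0.0, -0.004]
contact_force: [-11.9, -2.1, 13.8]
opening: 0.216
finger_force: 73.8
```

```bash
python3 foot.py | grep -E "^(\[|top|scene 0.05)"
```

```text
[0.5104 0.1379 0.032 ] [-11.9026  -2.1089  13.7939]
top 0.044 [(34, 248), (36, 248), (38, 248), (40, 248), (42, 246), (44, 244), (46, 243), (48, 244), (50, 246), (52, 245), (54, 246), (56, 248), (58, 247), (60, 247), (62, 247), (64, 249), (66, 247), (68, 245), (70, 247), (72, 247), (74, 247), (76, 247), (78, 247), (80, 247), (82, 245), (84, 243), (86, 243), (88, 243), (90, 244), (92, 224), (94, 164), (96, 97), (98, 80), (100, 85), (102, 89)]
top 0.05 [(34, 247), (36, 248), (38, 248), (40, 247), (42, 245), (44, 243), (46, 244), (48, 245), (50, 245), (52, 245), (54, 247), (56, 247), (58, 247), (60, 247), (62, 248), (64, 247), (66, 245), (68, 246), (70, 246), (72, 247), (74, 247), (76, 247), (78, 247), (80, 245), (82, 243), (84, 243), (86, 242), (88, 244), (90, 225), (92, 166), (94, 99), (96, 80), (98, 85), (100, 89), (102, 91)]
scene 0.05 [(34, 228), (36, 227), (38, 227), (40, 224), (42, 224), (44, 223), (46, 224), (48, 225), (50, 226), (52, 225), (54, 227), (56, 227), (58, 228), (60, 226), (62, 223), (64, 222), (66, 223), (68, 225), (70, 227), (72, 223), (74, 214), (76, 202), (78, 189), (80, 172), (82, 157), (84, 144), (86, 152), (88, 181), (90, 199), (92, 202), (94, 186), (96, 149), (98, 117), (100, 101), (102, 91)]
```

Call:
{"name": "move_arm", "arguments": {
  "plan": [
    {"x": 0, "y": 0, "z": 0, "yaw": 0, "fingers": 0.5},
    {"x": 0, "y": 0, "z": 0, "yaw": 0, "fingers": 0.5},
    {"x": 0, "y": 0, "z": 0, "yaw": 0, "fingers": 0.5},
    {"x": 0, "y": 0, "z": -0.01, "yaw": 0, "fingers": 0.5},
    {"x": 0, "y": 0, "z": -0.04, "yaw": 0, "fingers": 0.5}
  ]
}}

```text
time: 11.6
eef_pos: [0.5107, 0.1379, 0.0695]
tcp_rot: [-0.083, 0.997, 0.0, -0.004]
contact_force: [0.3, -0.0, -0.2]
opening: 0.499
finger_force: 0.0
```

Call:
{"name": "move_arm", "arguments": {
  "plan": [
    {"x": 0, "y": 0, "z": -0.04, "yaw": 0, "fingers": 0.5},
    {"x": 0, "y": 0, "z": -0.09, "yaw": 0, "fingers": 0.8},
    {"x": 0, "y": 0, "z": -0.09, "yaw": 0, "fingers": 1}
  ]
}}

```text
time: 11.9
eef_pos: [0.5186, 0.1386, 0.1711]
tcp_rot: [-0.083, 0.997, -0.0, 0.008]
contact_force: [1.3, 0.0, 0.2]
opening: 0.174
finger_force: 0.0
```

```bash
python3 foot.py; python3 - <<'E'
from fit import *
from tgt import plan
np.set_printoptions(precision=4,suppress=True)
x,y,w=p[:3]
print("knob lever0",fr(x,y,w,[[.085*np.cos(np.radians(145)-l),.084+.085*np.sin(np.radians(145)-l),.055] for l in(0,.0756,.4,.8,1.2)]))
print("knob top px",ray("top",[tc(58,395)],[.084]))
plan((.5,.2,.16),w)
E
```

```text
[0.5186 0.1386 0.1711] [1.3292 0.0003 0.2071]
top 0.044 [(34, 93), (36, 92), (38, 89), (40, 84), (42, 79), (44, 73), (46, 63), (48, 89), (50, 180), (52, 252), (54, 251), (56, 247), (58, 247), (60, 248), (62, 248), (64, 249), (66, 248), (68, 247), (70, 247), (72, 247), (74, 247), (76, 247), (78, 246), (80, 246), (82, 248), (84, 247), (86, 245), (88, 243), (90, 244), (92, 225), (94, 165), (96, 97), (98, 79), (100, 84), (102, 85)]
top 0.05 [(34, 93), (36, 89), (38, 85), (40, 81), (42, 75), (44, 63), (46, 84), (48, 163), (50, 250), (52, 251), (54, 248), (56, 246), (58, 248), (60, 248), (62, 248), (64, 247), (66, 246), (68, 247), (70, 246), (72, 247), (74, 247), (76, 246), (78, 246), (80, 247), (82, 247), (84, 245), (86, 243), (88, 244), (90, 226), (92, 166), (94, 98), (96, 79), (98, 84), (100, 85), (102, 85)]
scene 0.044 [(34, 218), (36, 217), (38, 215), (40, 215), (42, 215), (44, 213), (46, 216), (48, 214), (50, 216), (52, 216), (54, 214), (56, 213), (58, 213), (60, 209), (62, 212), (64, 210), (66, 209), (68, 207), (70, 201), (72, 187), (74, 171), (76, 156), (78, 146), (80, 141), (82, 1
[... 893 characters left out ...]
-4, 104), (-2, 103), (0, 103), (2, 100), (4, 100), (6, 104), (8, 102), (10, 104), (12, 105), (14, 105), (16, 102), (18, 103), (20, 104), (22, 104), (24, 104), (26, 104), (28, 102)]
0.05 [(-20, 150), (-18, 70), (-16, 50), (-14, 45), (-12, 38), (-10, 41), (-8, 176), (-6, 238), (-4, 255), (-2, 251), (0, 239), (2, 243), (4, 248), (6, 251), (8, 252), (10, 254), (12, 237), (14, 129), (16, 60), (18, 50), (20, 59), (22, 59), (24, 57), (26, 64), (28, 76)]
knob lever0 [[0.5185 0.2711 0.055 ]
 [0.5215 0.2768 0.055 ]
 [0.5388 0.2981 0.055 ]
 [0.568  0.3151 0.055 ]
 [0.6015 0.3194 0.055 ]]
knob top px [[0.5211 0.2759 0.084 ]]
shift [0.0029 0.0632 0.0023] yaw -0.0003 pos [0.5133 0.1382 0.1623] axis 0.1662
```

```bash
cat > arc.py <<'E'
from fit import *
from tgt import plan
# target of TCP for lever angle l (tangential lead d), tool y along the tangent
def kp(l,z,d=0):
    x,y,w=p[:3];a=np.radians(145)-l
    P=fr(x,y,w,[[.085*np.cos(a)+d*np.sin(a),.084+.085*np.sin(a)-d*np.cos(a),z]])[0]
    return P,w+a-np.pi   # axis yaw: tool y at yaw+90deg = w+a-90deg
if __name__=="__main__":
    import sys
    print("q6",ctrl.get_state()["qpos"][5])
    z=float(sys.argv[1])
    for l in map(float,sys.argv[2:]):print(l,kp(l,z)[0].round(4),end=" ");plan(*kp(l,z))
E
python3 arc.py .11 .0756
```

```text
q6 -1.6649744875432466
0.0756 [0.5215 0.2768 0.11  ] shift [-0.031   0.1354  0.0523] yaw 0.6862 pos [0.5133 0.1382 0.1623] axis 0.1662
```

Call:
{"name": "move_arm", "arguments": {
  "plan": [
    {"x": -0.006, "y": 0.03, "z": 0, "yaw": 0.14, "fingers": 0.5},
    {"x": -0.012, "y": 0.065, "z": 0, "yaw": 0.28, "fingers": 0.5},
    {"x": -0.02, "y": 0.1, "z": 0, "yaw": 0.42, "fingers": 0.5},
    {"x": -0.031, "y": 0.1355, "z": 0.01, "yaw": 0.56, "fingers": 0.5},
    {"x": -0.031, "y": 0.1355, "z": 0.03, "yaw": 0.686, "fingers": 0.5}
  ]
}}

```text
time: 12.55
eef_pos: [0.5216, 0.2805, 0.1313]
tcp_rot: [0.258, 0.966, 0.001, 0.0]
contact_force: [0.6, -0.2, -0.4]
opening: 0.496
finger_force: 0.0
```

Call:
{"name": "move_arm", "arguments": {
  "plan": [
    {"x": 0, "y": 0, "z": 0, "yaw": 0, "fingers": 0.5},
    {"x": 0, "y": 0, "z": 0, "yaw": 0, "fingers": 0.5}
  ]
}}

```text
time: 12.75
eef_pos: [0.5201, 0.2763, 0.1297]
tcp_rot: [0.256, 0.967, -0.001, -0.002]
contact_force: [1.3, 0.3, -0.0]
opening: 0.497
finger_force: 0.0
```

```bash
python3 arc.py .058 .0756; python3 - <<'E'
from h import *
s=ctrl.read_camera("scene")[180:280,300:430,::-1];t=ctrl.read_camera("top")[165:265,215:345,::-1]
cv2.imwrite("pics/knob.png",cv2.resize(np.hstack([t,s]),None,fx=3,fy=3,interpolation=cv2.INTER_CUBIC))
E
```

```text
q6 -0.7372637081332584
0.0756 [0.5215 0.2768 0.058 ] shift [-0.0012  0.0014  0.0717] yaw 0.0028 pos [0.5201 0.2763 0.1297] axis -0.5172
```

View pics/knob.png

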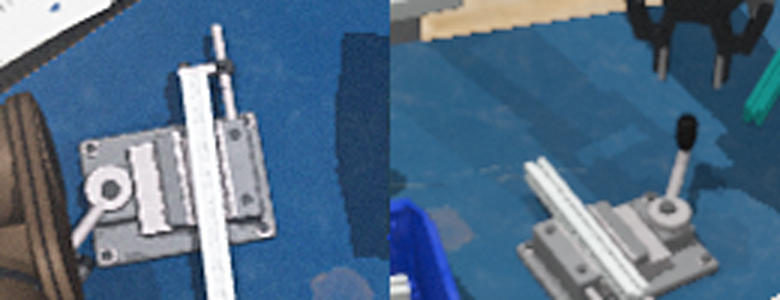

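The knob crop shows the bar lying flat between the jaws, from the stop at (195,72) back past (220,295), and parallel to them. In the scene half the fingers at (660,75) and (720,85) are over the knob at (686,130). I'll go down around the knob.

Call:
{"name": "move_arm", "arguments": {
  "plan": [
    {"x": -0.001, "y": 0.001, "z": 0.03, "yaw": 0, "fingers": 0.5},
    {"x": -0.001, "y": 0.001, "z": 0.055, "yaw": 0, "fingers": 0.5},
    {"x": -0.001, "y": 0.001, "z": 0.071, "yaw": 0, "fingers": 0.5},
    {"x": -0.001, "y": 0.001, "z": 0.071, "yaw": 0, "fingers": 0.6},
    {"x": -0.001, "y": 0.001, "z": 0.071, "yaw": 0, "fingers": 0.68}
  ]
}}

```text
time: 13.35
eef_pos: [0.5234, 0.2772, 0.0616]
tcp_rot: [0.257, 0.966, 0.0, 0.0]
contact_force: [-0.0, 0.7, -0.3]
opening: 0.32
finger_force: 0.0
```

```bash
python3 arc.py .058 .2 .3 .4 .5 .6 .7
```

```text
q6 -0.7351034084733156
0.2 [0.5273 0.2857 0.058 ] shift [0.0008 0.0093 0.0036] yaw 0.1245 pos [0.5234 0.2772 0.0616] axis -0.5199
0.3 [0.5328 0.2922 0.058 ] shift [-0.0006  0.0177  0.0036] yaw 0.2245 pos [0.5234 0.2772 0.0616] axis -0.5199
0.4 [0.5388 0.2981 0.058 ] shift [-0.0029  0.0259  0.0036] yaw 0.3245 pos [0.5234 0.2772 0.0616] axis -0.5199
0.5 [0.5454 0.3035 0.058 ] shift [-0.0061  0.0338  0.0036] yaw 0.4245 pos [0.5234 0.2772 0.0616] axis -0.5199
0.6 [0.5526 0.3081 0.058 ] shift [-0.0099  0.0413  0.0037] yaw 0.5245 pos [0.5234 0.2772 0.0616] axis -0.5199
0.7 [0.5601 0.312  0.058 ] shift [-0.0146  0.0485  0.0037] yaw 0.6245 pos [0.5234 0.2772 0.0616] axis -0.5199
```

Call:
{"name": "move_arm", "arguments": {
  "plan": [
    {"x": 0.001, "y": 0.009, "z": 0.002, "yaw": 0.125, "fingers": 0.68},
    {"x": -0.001, "y": 0.0175, "z": 0.002, "yaw": 0.225, "fingers": 0.68},
    {"x": -0.003, "y": 0.026, "z": 0.002, "yaw": 0.325, "fingers": 0.68},
    {"x": -0.006, "y": 0.034, "z": 0.002, "yaw": 0.425, "fingers": 0.68},
    {"x": -0.006, "y": 0.034, "z": 0.002, "yaw": 0.425, "fingers": 0.68}
  ]
}}

```text
time: 13.85
eef_pos: [0.5465, 0.3042, 0.0607]
tcp_rot: [0.455, 0.891, 0.001, 0.001]
contact_force: [-0.0, -0.6, -0.6]
opening: 0.313
finger_force: 0.0
```

```bash
python3 arc.py .06 .5 .6 .7 .8 .9 1.0 1.1
```

```text
q6 -0.2801978381849794
0.5 [0.5454 0.3035 0.06  ] shift [-0.     -0.0013  0.0007] yaw -0.0001 pos [0.5465 0.3042 0.0607] axis -0.9445
0.6 [0.5526 0.3081 0.06  ] shift [-0.0004  0.0072  0.0007] yaw 0.0999 pos [0.5465 0.3042 0.0607] axis -0.9445
0.7 [0.5601 0.312  0.06  ] shift [-0.0017  0.0156  0.0007] yaw 0.1999 pos [0.5465 0.3042 0.0607] axis -0.9445
0.8 [0.568  0.3151 0.06  ] shift [-0.0038  0.0239  0.0007] yaw 0.2999 pos [0.5465 0.3042 0.0607] axis -0.9445
0.9 [0.5762 0.3174 0.06  ] shift [-0.0067  0.0318  0.0008] yaw 0.3999 pos [0.5465 0.3042 0.0607] axis -0.9445
1.0 [0.5846 0.3189 0.06  ] shift [-0.0104  0.0395  0.0008] yaw 0.4999 pos [0.5465 0.3042 0.0607] axis -0.9445
1.1 [0.593  0.3196 0.06  ] shift [-0.0148  0.0467  0.0008] yaw 0.5999 pos [0.5465 0.3042 0.0607] axis -0.9445
```

Call:
{"name": "move_arm", "arguments": {
  "plan": [
    {"x": -0.0005, "y": 0.007, "z": 0, "yaw": 0.1, "fingers": 0.68},
    {"x": -0.002, "y": 0.0155, "z": 0, "yaw": 0.2, "fingers": 0.68}
  ]
}}

```text
time: 14.05
eef_pos: [0.5584, 0.3107, 0.0601]
tcp_rot: [0.542, 0.84, -0.001, 0.0]
contact_force: [-2.5, -4.4, 2.6]
opening: 0.32
finger_force: 1.7
```

```bash
cat > jaw.py <<'E'
from fit import *
im=cv2.cvtColor(ctrl.read_camera("top"),cv2.COLOR_RGB2GRAY)
ys=np.arange(-.02,.05,.002)
V=0
for x in(.02,.025,.03,.035):
    P=proj("top",fr(p[0],p[1],p[2],np.c_[0*ys+x,ys,0*ys+.046])).astype(np.float32)
    V=V+cv2.remap(im,P[:,0],P[:,1],cv2.INTER_LINEAR).ravel().astype(int)/4
print(list(zip((ys*1000).round().astype(int).tolist(),V.astype(int).tolist())))
E
python3 jaw.py;python3 arc.py .06 .7 .8 .9 1.0
```

```text
[(-20, 163), (-18, 172), (-16, 195), (-14, 226), (-12, 198), (-10, 143), (-8, 187), (-6, 247), (-4, 253), (-2, 246), (0, 240), (2, 243), (4, 245), (6, 247), (8, 250), (10, 251), (12, 219), (14, 177), (16, 204), (18, 214), (20, 185), (22, 167), (24, 170), (26, 170), (28, 171), (30, 171), (32, 157), (34, 139), (36, 161), (38, 204), (40, 221), (42, 222), (44, 222), (46, 223), (48, 224)]
q6 -0.07190536521302582
0.7 [0.5601 0.312  0.06  ] shift [0.0004 0.0006 0.0003] yaw -0.0048 pos [0.5597 0.3114 0.0603] axis -1.1492
0.8 [0.568  0.3151 0.06  ] shift [-0.      0.0091  0.0003] yaw 0.0952 pos [0.5597 0.3114 0.0603] axis -1.1492
0.9 [0.5762 0.3174 0.06  ] shift [-0.0013  0.0175  0.0003] yaw 0.1952 pos [0.5597 0.3114 0.0603] axis -1.1492
1.0 [0.5846 0.3189 0.06  ] shift [-0.0033  0.0258  0.0003] yaw 0.2952 pos [0.5597 0.3114 0.0603] axis -1.1492
```

Call:
{"name": "move_arm", "arguments": {
  "plan": [
    {"x": 0, "y": 0.009, "z": 0, "yaw": 0.095, "fingers": 0.68},
    {"x": -0.0015, "y": 0.0175, "z": 0, "yaw": 0.195, "fingers": 0.68},
    {"x": -0.0035, "y": 0.026, "z": 0, "yaw": 0.295, "fingers": 0.68}
  ]
}}

```text
time: 14.4
eef_pos: [0.5832, 0.3183, 0.0596]
tcp_rot: [0.659, 0.752, -0.001, -0.0]
contact_force: [-2.3, -1.9, 1.4]
opening: 0.317
finger_force: 1.7
```

```bash
python3 jaw.py;python3 arc.py .06 1.0 1.1 1.2 1.3 1.4
```

```text
[(-20, 164), (-18, 174), (-16, 198), (-14, 224), (-12, 198), (-10, 199), (-8, 237), (-6, 252), (-4, 247), (-2, 241), (0, 245), (2, 246), (4, 246), (6, 249), (8, 250), (10, 234), (12, 212), (14, 200), (16, 183), (18, 166), (20, 172), (22, 175), (24, 175), (26, 173), (28, 163), (30, 143), (32, 160), (34, 198), (36, 222), (38, 223), (40, 222), (42, 221), (44, 222), (46, 224), (48, 222)]
q6 0.21937689122397683
1.0 [0.5846 0.3189 0.06  ] shift [ 0.0003  0.0001 -0.0003] yaw 0.0013 pos [0.5845 0.3186 0.0597] axis -1.4431
1.1 [0.593  0.3196 0.06  ] shift [-0.0001  0.0086 -0.0003] yaw 0.1013 pos [0.5845 0.3186 0.0597] axis -1.4431
1.2 [0.6015 0.3194 0.06  ] shift [-0.0014  0.017  -0.0003] yaw 0.2013 pos [0.5845 0.3186 0.0597] axis -1.4431
1.3 [0.61   0.3183 0.06  ] shift [-0.0035  0.0252 -0.0003] yaw 0.3013 pos [0.5845 0.3186 0.0597] axis -1.4431
1.4 [0.6182 0.3164 0.06  ] shift [-0.0064  0.0332 -0.0003] yaw 0.4013 pos [0.5845 0.3186 0.0597] axis -1.4431
```

Call:
{"name": "move_arm", "arguments": {
  "plan": [
    {"x": 0, "y": 0.004, "z": 0, "yaw": 0.05, "fingers": 0.68},
    {"x": 0, "y": 0.004, "z": 0, "yaw": 0.05, "fingers": 0.68}
  ]
}}

```text
time: 14.65
eef_pos: [0.5876, 0.3193, 0.0594]
tcp_rot: [0.677, 0.736, 0.0, -0.0]
contact_force: [-1.5, -1.4, 0.4]
opening: 0.319
finger_force: 0.9
```

Call:
{"name": "move_arm", "arguments": {
  "plan": [
    {"x": 0, "y": 0.004, "z": 0, "yaw": 0.05, "fingers": 0.68},
    {"x": 0, "y": 0.004, "z": 0, "yaw": 0.05, "fingers": 0.68}
  ]
}}

```text
time: 14.85
eef_pos: [0.5914, 0.3196, 0.0592]
tcp_rot: [0.695, 0.719, 0.0, -0.0]
contact_force: [-1.0, -2.1, 1.2]
opening: 0.321
finger_force: 1.1
```

```bash
python3 jaw.py;python3 arc.py .06 1.1 1.15 1.2 1.25 1.3
```

```text
[(-20, 166), (-18, 175), (-16, 197), (-14, 224), (-12, 204), (-10, 220), (-8, 244), (-6, 252), (-4, 245), (-2, 242), (0, 245), (2, 248), (4, 249), (6, 251), (8, 246), (10, 232), (12, 200), (14, 182), (16, 166), (18, 171), (20, 174), (22, 175), (24, 177), (26, 171), (28, 149), (30, 139), (32, 186), (34, 223), (36, 228), (38, 223), (40, 222), (42, 220), (44, 222), (46, 221), (48, 218)]
q6 0.3102093546377621
1.1 [0.593  0.3196 0.06  ] shift [-0.0002  0.0016 -0.0008] yaw 0.0081 pos [0.5915 0.3197 0.0592] axis -1.5363
1.15 [0.5973 0.3196 0.06  ] shift [-0.0003  0.0058 -0.0008] yaw 0.0581 pos [0.5915 0.3197 0.0592] axis -1.5363
1.2 [0.6015 0.3194 0.06  ] shift [-0.0007  0.01   -0.0008] yaw 0.1081 pos [0.5915 0.3197 0.0592] axis -1.5363
1.25 [0.6057 0.3189 0.06  ] shift [-0.0012  0.0142 -0.0008] yaw 0.1581 pos [0.5915 0.3197 0.0592] axis -1.5363
1.3 [0.61   0.3183 0.06  ] shift [-0.002   0.0184 -0.0008] yaw 0.2081 pos [0.5915 0.3197 0.0592] axis -1.5363
```

Call:
{"name": "move_arm", "arguments": {
  "plan": [
    {"x": 0, "y": 0.004, "z": 0, "yaw": 0.05, "fingers": 0.68},
    {"x": 0, "y": 0.004, "z": 0, "yaw": 0.05, "fingers": 0.68}
  ]
}}

```text
time: 15.1
eef_pos: [0.5956, 0.3199, 0.059]
tcp_rot: [0.713, 0.701, 0.0, -0.0]
contact_force: [-1.3, -1.7, 1.4]
opening: 0.32
finger_force: 1.1
```

Call:
{"name": "move_arm", "arguments": {
  "plan": [
    {"x": 0, "y": 0.002, "z": 0, "yaw": 0.025, "fingers": 0.68},
    {"x": 0, "y": 0.002, "z": 0, "yaw": 0.025, "fingers": 0.68}
  ]
}}

```text
time: 15.3
eef_pos: [0.5977, 0.3198, 0.059]
tcp_rot: [0.722, 0.692, 0.0, -0.0]
contact_force: [-2.8, -2.0, 1.5]
opening: 0.317
finger_force: 1.3
```

```bash
python3 jaw.py;python3 arc.py .06 1.15 1.2 1.25 1.3
```

```text
[(-20, 165), (-18, 174), (-16, 196), (-14, 221), (-12, 218), (-10, 238), (-8, 249), (-6, 250), (-4, 242), (-2, 243), (0, 247), (2, 248), (4, 249), (6, 251), (8, 242), (10, 230), (12, 204), (14, 182), (16, 167), (18, 171), (20, 173), (22, 175), (24, 176), (26, 162), (28, 145), (30, 149), (32, 196), (34, 223), (36, 227), (38, 224), (40, 223), (42, 222), (44, 221), (46, 219), (48, 217)]
q6 0.38481331796182
1.15 [0.5973 0.3196 0.06  ] shift [-0.0003 -0.0004 -0.001 ] yaw -0.0193 pos [0.5977 0.3198 0.059 ] axis -1.6137
1.2 [0.6015 0.3194 0.06  ] shift [-0.0003  0.0039 -0.001 ] yaw 0.0307 pos [0.5977 0.3198 0.059 ] axis -1.6137
1.25 [0.6057 0.3189 0.06  ] shift [-0.0005  0.0081 -0.001 ] yaw 0.0807 pos [0.5977 0.3198 0.059 ] axis -1.6137
1.3 [0.61   0.3183 0.06  ] shift [-0.001   0.0123 -0.001 ] yaw 0.1307 pos [0.5977 0.3198 0.059 ] axis -1.6137
```

Call:
{"name": "move_arm", "arguments": {
  "plan": [
    {"x": 0, "y": 0.002, "z": 0, "yaw": 0.02, "fingers": 0.68},
    {"x": 0, "y": 0.002, "z": 0, "yaw": 0.02, "fingers": 0.68}
  ]
}}

```text
time: 15.55
eef_pos: [0.5999, 0.3198, 0.0589]
tcp_rot: [0.729, 0.684, 0.0, -0.0]
contact_force: [-3.6, -1.3, 1.9]
opening: 0.319
finger_force: 1.3
```

Call:
{"name": "move_arm", "arguments": {
  "plan": [
    {"x": 0, "y": 0.002, "z": 0, "yaw": 0.02, "fingers": 0.68},
    {"x": 0, "y": 0.002, "z": 0, "yaw": 0.02, "fingers": 0.68}
  ]
}}

```text
time: 15.75
eef_pos: [0.6015, 0.3196, 0.0588]
tcp_rot: [0.736, 0.677, -0.0, -0.0]
contact_force: [-4.1, -1.5, 2.2]
opening: 0.319
finger_force: 2.1
```

Call:
{"name": "move_arm", "arguments": {
  "plan": [
    {"x": 0, "y": 0.002, "z": 0, "yaw": 0.02, "fingers": 0.68},
    {"x": 0, "y": 0.002, "z": 0, "yaw": 0.02, "fingers": 0.68}
  ]
}}

```text
time: 15.95
eef_pos: [0.6024, 0.3194, 0.0587]
tcp_rot: [0.743, 0.669, -0.002, -0.001]
contact_force: [-7.6, -1.7, 3.9]
opening: 0.322
finger_force: 3.5
```

Resistance is rising, so I'll continue in smaller steps.

Call:
{"name": "move_arm", "arguments": {
  "plan": [
    {"x": 0, "y": 0.001, "z": 0, "yaw": 0.01, "fingers": 0.68},
    {"x": 0, "y": 0.001, "z": 0, "yaw": 0.01, "fingers": 0.68}
  ]
}}

```text
time: 16.15
eef_pos: [0.6026, 0.3193, 0.0587]
tcp_rot: [0.746, 0.666, -0.003, -0.002]
contact_force: [-7.8, -2.5, 5.4]
opening: 0.32
finger_force: 4.3
```

```bash
python3 jaw.py; python3 -c "
from h import *
s=ctrl.get_state();print(s['contact_force'],s['eef_pos'])"
```

```text
[(-20, 166), (-18, 175), (-16, 197), (-14, 221), (-12, 226), (-10, 243), (-8, 251), (-6, 248), (-4, 242), (-2, 245), (0, 247), (2, 248), (4, 250), (6, 251), (8, 242), (10, 225), (12, 196), (14, 176), (16, 171), (18, 174), (20, 173), (22, 176), (24, 177), (26, 159), (28, 143), (30, 154), (32, 203), (34, 225), (36, 228), (38, 224), (40, 224), (42, 220), (44, 217), (46, 215), (48, 215)]
[-8.6401097  -2.43287281  5.92548145] [0.60261284 0.31928607 0.0587191 ]
```

Call:
{"name": "move_arm", "arguments": {
  "plan": [
    {"x": 0, "y": 0.001, "z": 0, "yaw": 0, "fingers": 0.68},
    {"x": 0, "y": 0.001, "z": 0, "yaw": 0, "fingers": 0.68}
  ]
}}

```text
time: 16.4
eef_pos: [0.603, 0.3193, 0.0587]
tcp_rot: [0.746, 0.666, -0.003, -0.002]
contact_force: [-10.3, -1.3, 5.6]
opening: 0.32
finger_force: 5.1
```

Call:
{"name": "move_arm", "arguments": {
  "plan": [
    {"x": 0, "y": 0.0005, "z": 0, "yaw": 0, "fingers": 0.68},
    {"x": 0, "y": 0.0005, "z": 0, "yaw": 0, "fingers": 0.68}
  ]
}}

```text
time: 16.6
eef_pos: [0.6031, 0.3193, 0.0587]
tcp_rot: [0.746, 0.666, -0.004, -0.002]
contact_force: [-11.2, -1.8, 7.1]
opening: 0.322
finger_force: 5.5
```

It's tight at about 11 N. I'll back off and lift clear.

Call:
{"name": "move_arm", "arguments": {
  "plan": [
    {"x": 0, "y": -0.004, "z": 0, "yaw": 0, "fingers": 0.55},
    {"x": 0, "y": -0.004, "z": 0, "yaw": 0, "fingers": 0.5},
    {"x": 0, "y": -0.004, "z": 0, "yaw": 0, "fingers": 0.5},
    {"x": 0, "y": -0.004, "z": -0.02, "yaw": 0, "fingers": 0.5},
    {"x": 0, "y": -0.004, "z": -0.06, "yaw": 0, "fingers": 0.5}
  ]
}}

```text
time: 17.1
eef_pos: [0.6002, 0.3185, 0.1149]
tcp_rot: [0.746, 0.666, -0.003, -0.001]
contact_force: [-0.3, -0.1, -0.1]
opening: 0.501
finger_force: 0.0
```

Call:
{"name": "move_arm", "arguments": {
  "plan": [
    {"x": 0, "y": 0, "z": -0.04, "yaw": 0, "fingers": 0.5},
    {"x": 0, "y": 0, "z": -0.06, "yaw": 0, "fingers": 0.5},
    {"x": 0, "y": 0, "z": -0.06, "yaw": 0, "fingers": 0.5}
  ]
}}

```text
time: 17.4
eef_pos: [0.6055, 0.3205, 0.1845]
tcp_rot: [0.746, 0.666, 0.005, 0.002]
contact_force: [0.3, -0.2, 0.6]
opening: 0.498
finger_force: 0.0
```

```bash
python3 jaw.py; python3 foot.py | grep -E "^(\[|top 0.05|-?0.0)"
```

```text
[(-20, 170), (-18, 180), (-16, 203), (-14, 228), (-12, 232), (-10, 246), (-8, 252), (-6, 250), (-4, 245), (-2, 247), (0, 249), (2, 249), (4, 251), (6, 251), (8, 244), (10, 230), (12, 201), (14, 180), (16, 175), (18, 178), (20, 179), (22, 180), (24, 183), (26, 164), (28, 138), (30, 142), (32, 192), (34, 218), (36, 222), (38, 218), (40, 218), (42, 215), (44, 217), (46, 219), (48, 220)]
[0.6039 0.32   0.1811] [-0.45    0.1235 -0.5213]
top 0.05 [(34, 246), (36, 248), (38, 248), (40, 250), (42, 251), (44, 251), (46, 251), (48, 251), (50, 249), (52, 248), (54, 247), (56, 248), (58, 250), (60, 250), (62, 246), (64, 249), (66, 251), (68, 252), (70, 249), (72, 248), (74, 249), (76, 250), (78, 251), (80, 248), (82, 244), (84, 244), (86, 246), (88, 248), (90, 231), (92, 174), (94, 108), (96, 86), (98, 89), (100, 93), (102, 95)]
-0.02 [(-20, 186), (-18, 202), (-16, 226), (-14, 217), (-12, 240), (-10, 250), (-8, 250), (-6, 245), (-4, 246), (-2, 249), (0, 250), (2, 252), (4, 249), (6, 237), (8, 238), (10, 230), (12, 196), (14, 174), (16, 179), (18, 180), (20, 184), (22, 179), (24, 154), (26, 138), (28, 190)]
0.02 [(-20, 184), (-18, 189), (-16, 207), (-14, 237), (-12, 246), (-10, 252), (-8, 253), (-6, 252), (-4, 251), (-2, 252), (0, 251), (2, 251), (4, 252), (6, 254), (8, 252), (10, 238), (12, 207), (14, 176), (16, 175), (18, 176), (20, 176), (22, 180), (24, 180), (26, 160), (28, 138)]
0.05 [(-20, 155), (-18, 76), (-16, 48), (-14, 36), (-12, 79), (-10, 252), (-8, 255), (-6, 252), (-4, 248), (-2, 247), (0, 251), (2, 249), (4, 250), (6, 253), (8, 248), (10, 213), (12, 78), (14, 56), (16, 61), (18, 65), (20, 68), (22, 64), (24, 75), (26, 85), (28, 90)]
```

```bash
python3 -c "
from plant import ctrl
print(ctrl.sign_off())"
```

```text
the job is handed in; nothing more can be done
None
```

I handed the job in at about 17.7 s of the 51 s allowed, with the square-cut bar flat in the vise, butted against the unshifted stop and clamped at about 11 N on the knob. The mitred piece and offcuts were still in the bin when I last viewed it, after the bar came out; sign-off returned no verdict.

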